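# Couple the tube-holder head to its ball stand

## Task

Pick up the aluminium tube-holder head and lower it, without dropping it, over the ball of the ball stand (not the stand with the plain straight post) until it sits flat on the stand's round base. Then press its raised latch lever fully down to lock it on, and leave it there.

Things in the scene. Friction and masses are not known exactly. Their poses are not given: they have to be found in the camera images.
- holder_head: Loose aluminium head, 0.3-0.6 kg, upright. Origin: centre of the socket's mouth on the flat underside; z up, x front. Socket block 44x44 mm, 46 high, grip its flat sides at y=+-22; inside 32x32, 38 deep. Tube ring in front to x=+66; tongue 26 wide, 34 high behind to x=-70; lever hinged at x=-30, z=46, sloping up to the rear. Seated, origin is 22 mm below the ball's centre, any yaw.
- ball_center (a point): Centre of the steel ball (26 mm diameter, 14 mm neck) of the fixed ball stand: grey round base 116 mm across, 20 mm high, on which the head's underside rests; ball centre 42 mm above the worktop. The other stand has the same base but a straight flat-topped post, 12 mm thick, 60 mm tall, and no ball; they change places.
- latch_lever (a joint): Angle of the steel latch lever, rad: 0 to 0.1 = raised about 40 degrees, open; 0.70 = level, fully down at its stop, its claw under the ball. Stays where it is left; about 3 to 4 N down on the pad moves it.
- lever_pad (a point): Point on top of the lever's grey ribbed pad, 46 mm from the hinge; pad 28 mm wide, 26 mm long, lever ends 67 mm from the hinge. In the head's frame: raised x=-62, z=79 mm; fully down x=-76, z=50 mm (lever top level). Press straight down 62 to 70 mm behind the head's origin.

How it is judged:
On the way, in this order (a step that is already met when the one before it is completed fails the run):
1. the head sits on the ball stand, flat on its base, with the lever still raised (horizontal distance between holder_head and ball_center below 0.01 m and z of holder_head in the frame of ball_center below -0.016 m and angle between holder_head's own z axis and vertical below 0.17 rad and value of joint latch_lever below 0.3 rad), for 0.2 s.
2. the lever is pressed down with the head seated (horizontal distance between holder_head and ball_center below 0.01 m and z of holder_head in the frame of ball_center below -0.016 m and angle between holder_head's own z axis and vertical below 0.17 rad and value of joint latch_lever above 0.55 rad), for 0.2 s.
At the end, for the whole second after the job is handed in: The head sits over the ball of the ball stand: its origin within 10 mm of the ball's centre sideways and at least 16 mm below it (22 mm when fully seated), tilted less than 10 degrees, at rest, with the latch lever pressed down beyond 0.55 rad (all of step 2 and linear speed of holder_head below 0.02 m/s); the robot touches nothing.
It fails at once if the head is dropped: it falls free of the fingers (over 0.3 m/s) with its underside more than 35 mm above the worktop (contact force between the fingers and holder_head below 0.05 N and height (world z) of holder_head above 0.035 m and linear speed of holder_head above 0.3 m/s).
It also fails if it takes over 42 s, if anything falls off the work surface, if the arm or the gripper's body presses on something with over 40 N, if the wrist force passes 120 N, or if a joint passes its speed limit or range.

## Robot

A 7-joint arm with a two-finger parallel gripper is mounted at the origin on a cart in front of the work surface, level with it; the furniture and walls round the work are solid. World frame = base frame: x ahead of the robot, y to its left, z up, the work surface at z = 0. Lengths are in m, angles in rad, forces in N, time in s.
With the tool pointing down it reaches from about 0.425 to 0.925 m from the base axis. Payload 6.8 kg.
Tool frame: the origin (TCP) lies on the front face of the gripper's body, between the roots of the fingers; the fingertips stand 73 mm ahead of it and the grasp point (between the pads) lies 54 mm ahead of it; z points along the fingers, y is the direction in which the jaws open and shut (so a half turn about z gives the same grasp; the last joint's range is limited). The gripper opens to 85 mm and grips with 20 to 120 N. Pads are 22 mm wide; open, the fingers measure 114 mm over their backs; the gripper's body (76 mm by 85 mm) begins 54 mm behind the grasp point. The pads swing forward as they close: fully open they stand 13 mm farther back than shut.
Start: joints at [1.199, 0.477, 0.022, 1.555, -0.011, 1.109, -0.083], TCP at [0.176, -0.652, 0.304] pointing down, gripper open.
Joint ranges: [-2.96, 2.96], [-0.34, 2.1], [-1.41, 1.46], [0.24, 2.44], [-1.37, 4.51], [0.17, 1.92], [-2.96, 2.96]. Speed limits (rad/s): [2.39, 2.39, 3.14, 3.14, 3.14, 3.14, 3.14].

## Interface

Orientations are given as a unit quaternion [w, x, y, z].
In Python, from station import get_obs, read_camera, hand_in, spot_in, cut_out, spot_point gives the robot as it stands. The module is installed in compiled form; this text tells all that it offers.
- The arm moves only by the tool move_arm, never from a script. Its arguments are lists of equal length, an entry for each row: "gripper": the opening, from 0 (shut) to 1 (fully open); "xyz": the shift along the tool's x, y, z in cm, a list of three; "twist": the turn about the tool's z in rad. A call has 1 to 5 rows; each row is the pose to reach, as a shift and turn from the pose commanded when the call began, along the tool's axes at that moment; what a row does not reach only later rows make up. A row lasts 1/12 s, in which the tool goes at most 41.7 mm and 7.16 degrees, less where a joint would pass 70% of its speed; a pose out of reach is approached as far as the arm can. A call with a gripper value outside its range is refused whole. The fingers move at their own pace and stop on an object; "squeeze" is the grip in N (left out, the last holds). Time passes only in rows, so rows that repeat a pose let the fingers close. It gives the time, the measured TCP pose, the force and the opening at its end, in the units of the state.
- get_obs(): the state, without advancing time (a new reading comes with each control period).
- read_camera(name): name is "scene" or "top" or "wrist"; returns a dict with "pixels" (420x560x3 uint8, red, green, blue), "fx", "fy", "cx", "cy" (pixels), "k1" (the pictures are not rectified: a ray, as slopes to the right and down, at radius r is drawn at 1 + k1 r^2 times it, then the intrinsics apply), "R" (3x3) and "t" (3): a world point X has camera coordinates R X + t. Camera axes: x right, y down, z forward; pixel columns grow to the right and rows downward; lengths in m; the calibration is good to about 2 mm. A picture is of the moment at which its call begins. There is no depth.
- hand_in(): hands the job in, once; it reports no verdict.
Trained networks look in the newest picture that a camera, given by its name, has taken for a name from the list of things; names that differ only in an ending like _2 or _b are one class to them, and where a whole thing is asked for, a point or a joint stands for the part that bears it (a point fixed in the world has none). Each returns a list of dicts, best first, with "p" (0 to 1); they miss things now and then, are a little off and sometimes report something else, mostly with a low value. They report only what shows in the picture. A call takes as long as a camera call.
- spot_in(query, camera): "centre" ([x, y, z] in m, in world coordinates, good to about 4 mm: the middle of the surface that is visible of it).
- cut_out(query, camera): "pixels" (420x560 bool, what is visible of it).
- spot_point(query, camera): "centre" ([x, y, z] in m, in world coordinates, good to about 4 mm: a listed point, or the origin of a listed thing).
The state is a dict: "t": time; "q": joint angles; "joint_vel": joint speeds; "joint_torque": joint torques, N m; "eef_pos": TCP position; "tool_rot": TCP orientation; "contact_force": force on the tool from outside, world axes, zero at the start; "torque": the same for the moment, N m; "gripper_width": opening from 0.0 (shut) to 1.0 (fully open).
Only numpy, scipy, OpenCV 4.12 (cv2) and the standard library are available. Lean on these libraries where they do the work, as an engineer would, in place of code of your own. Each camera call takes 0.05 s, during which the arm holds its last target.

## Working session

There is one attempt and no reset: what is moved stays moved. The work goes in short steps, Python scripts to look and compute and a tool call to move; the robot and the scene stay as the last step left them, time stands still between calls to the robot, and variables do not carry over. Pictures are saved under pics/ and viewed, and the job is handed in when it is done.

Besides the shell and the picture viewer there is one more tool, called after "Request:" as name([rows], argument=value, ...), one row to a line, values as JSON. move_arm: Moves the arm, as the interface text tells. Its arguments: {"type":"object","properties":{"gripper":{"type":"array","items":{"type":"number"}},"xyz":{"type":"array","items":{"type":"array","items":{"type":"number"}}},"twist":{"type":"array","items":{"type":"number"}},"squeeze":{"type":"number"}},"required":["gripper","xyz","twist"]}

```bash
mkdir -p pics
cat > h.py <<'E'
import numpy as np, cv2
from station import *
def snap(name,f):
    c=read_camera(name); cv2.imwrite('pics/'+f,c['pixels'][:,:,::-1].copy()); return c
def proj(c,X):
    p=np.array(c['R'])@np.array(X)+np.array(c['t']); s=p[:2]/p[2]; s=s*(1+c['k1']*(s@s))
    return s*[c['fx'],c['fy']]+[c['cx'],c['cy']]
E
python3 - <<'E'
from h import *
o=get_obs(); print({k:np.round(v,3) for k,v in o.items()})
for n in ['scene','top']:
    c=snap(n,n+'0.png')
    for q in ['holder_head','ball_center','lever_pad']:
        r=spot_point(q,n); print(n,q,[(np.round(d['centre'],4),round(d['p'],2)) for d in r])
E
```

```text
{'t': np.float64(0.0), 'q': array([ 1.199,  0.478,  0.022,  1.556, -0.011,  1.109, -0.083]), 'joint_vel': array([ 0.002, -0.   , -0.001,  0.   ,  0.002,  0.001,  0.003]), 'joint_torque': array([ 1.0000e-03, -5.9645e+01,  1.6090e+00, -2.8120e+01,  1.3000e-02,
        9.0000e-03,  0.0000e+00]), 'eef_pos': array([ 0.176, -0.651,  0.303]), 'tool_rot': array([-0.001,  0.991,  0.132, -0.   ]), 'contact_force': array([-0.898,  0.154, -1.262]), 'torque': array([-0.004, -0.014,  0.03 ]), 'gripper_width': np.float64(1.002)}
scene holder_head [(array([ 0.4476,  0.0164, -0.0008]), 0.74)]
scene ball_center [(array([0.6219, 0.1985, 0.0412]), 0.84)]
scene lever_pad [(array([0.3923, 0.0051, 0.0746]), 0.74)]
top holder_head []
top ball_center [(array([0.6204, 0.1986, 0.0375]), 0.55)]
top lever_pad [(array([0.383 , 0.0047, 0.0769]), 0.54)]
```

View pics/scene0.png

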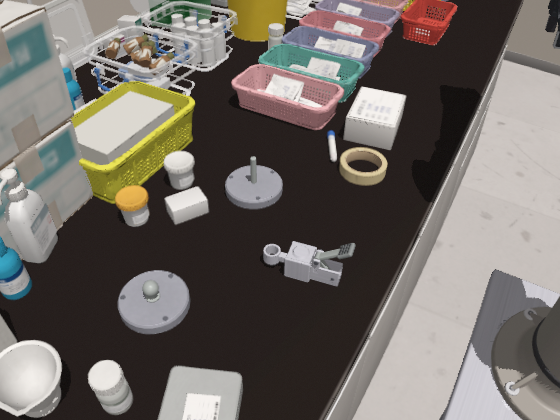

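View pics/top0.png

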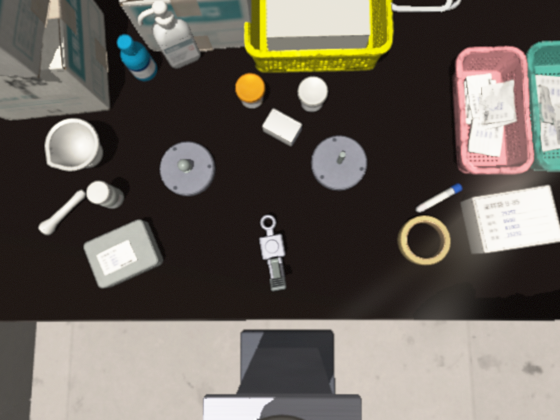

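The scene shows the ball stand at about (152,295), the decoy post at (253,180), and the head at (310,262) with its ring to the left and its lever up. Next I'll refine the head's pose.

Run:
```python
from h import *
C={}
for n in ['scene','top']:
    C[n]=c=read_camera(n)
    for q in ['holder_head','ball_center','lever_pad']:
        r=spot_point(q,n); print(n,q,[(np.round(d['centre'],4),round(d['p'],2)) for d in r])
def ov(n,x,y,yaw,b):
    c=C[n];im=c['pixels'][:,:,::-1].copy()
    cz,s=np.cos(yaw),np.sin(yaw)
    W=lambda p:[x+cz*p[0]-s*p[1],y+s*p[0]+cz*p[1],p[2]]
    S=5; u0,v0=(240,205) if n=='top' else (250,225)
    cr=cv2.resize(im[v0:v0+100,u0:u0+120],None,fx=S,fy=S,interpolation=cv2.INTER_CUBIC)
    def P(X):
        p=proj(c,X); return tuple(int(v) for v in ((p-[u0,v0]+.5)*S))
    for z in (.0,.046):
        L=[(-.022,-.022,z),(.022,-.022,z),(.022,.022,z),(-.022,.022,z)]
        for i in range(4): cv2.line(cr,P(W(L[i])),P(W(L[(i+1)%4])),(0,0,255) if z else (0,255,0),1)
    for L in [[(-.07,-.013,.034),(-.07,.013,.034)],[(.066,-.01,.03),(.066,.01,.03)]]:
        cv2.line(cr,P(W(L[0])),P(W(L[1])),(255,255,0),1)
    cv2.circle(cr,P(W((-.062,0,.079))),4,(255,0,255),1)
    cv2.imwrite('pics/%s_%s.png'%(n,b),cr)
for n in C: ov(n,.4476,.0164,.17,'ov1')
```

```text
scene holder_head [(array([4.527e-01, 1.570e-02, 1.000e-04]), 0.65)]
scene ball_center [(array([0.6226, 0.1999, 0.0417]), 0.94)]
scene lever_pad [(array([0.3923, 0.0055, 0.0767]), 0.64)]
top holder_head [(array([ 0.4513,  0.0167, -0.0033]), 0.84)]
top ball_center [(array([0.6247, 0.1972, 0.0398]), 0.9)]
top lever_pad [(array([0.3811, 0.0078, 0.0777]), 0.51)]
```

View pics/top_ov1.png

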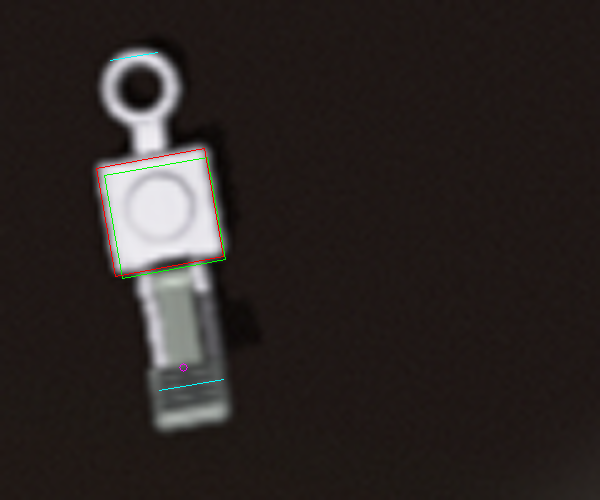

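View pics/scene_ov1.png

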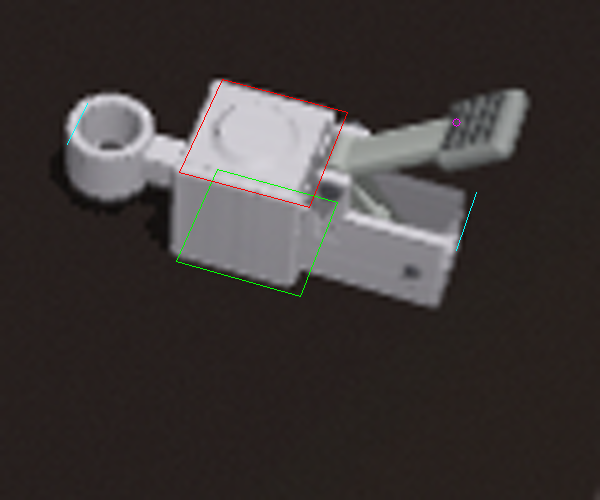

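```bash
cat >> h.py <<'E'
from scipy.spatial.transform import Rotation as Ro
def plan(x,y,z,yaw):
    o=get_obs(); w,a,b,c=o['tool_rot']; R=Ro.from_quat([a,b,c,w]); M=R.as_matrix()
    d=M.T@(np.array([x,y,z])-o['eef_pos'])*100
    yn=np.arctan2(M[1,0],M[0,0])
    print('t',round(float(o['t']),2),'pos',np.round(o['eef_pos'],4),'yaw',round(yn,3),'tilt',np.round(M[:2,2],4),'shift cm',np.round(d,2),'twist',round(yn-yaw,3),'F',np.round(o['contact_force'],1),'g',round(float(o['gripper_width']),3))
E
python3 -c "
from h import *
plan(.45,-.2,.22,.165);plan(.45,.0163,.22,.165)"
```

```text
t 0.8 pos [ 0.176  -0.6517  0.3039] yaw 0.264 tilt [0. 0.] shift cm [ 38.22 -36.46   8.39] twist 0.099 F [-0.   0.  -0.6] g 0.999
t 0.8 pos [ 0.176  -0.6517  0.3039] yaw 0.264 tilt [0. 0.] shift cm [ 43.86 -57.34   8.39] twist 0.099 F [-0.   0.  -0.6] g 0.999
```

Request:
move_arm([
  [2.8, -2.7, 0.6],
  [5.7, -5.4, 1.2],
  [8.5, -8.1, 1.8],
  [11.4, -10.8, 2.4],
  [14.2, -13.5, 3],
], gripper=[1, 1, 1, 1, 1], twist=[0, 0, 0, 0, 0])

```text
t: 1.22
eef_pos: [0.2787, -0.4826, 0.2739]
tool_rot: [0.0, 0.991, 0.131, 0.0]
contact_force: [1.8, -0.1, -0.0]
gripper_width: 0.998
```

Request:
move_arm([
  [2.8, -2.7, 0.6],
  [5.7, -5.4, 1.2],
  [8.5, -8.1, 1.8],
  [11.4, -10.8, 2.4],
  [14.2, -13.5, 3],
], gripper=[1, 1, 1, 1, 1], twist=[0, 0, 0, 0, 0])

```text
t: 1.63
eef_pos: [0.3806, -0.3153, 0.244]
tool_rot: [0.0, 0.991, 0.131, 0.0]
contact_force: [0.7, -0.5, -1.0]
gripper_width: 0.997
```

Request:
move_arm([
  [2.8, -2.7, 0.6],
  [5.7, -5.4, 1.2],
  [8, -8.1, 1.8],
  [9.5, -9.5, 2.4],
  [9.8, -9.5, 2.4],
], gripper=[1, 1, 1, 1, 1], twist=[0.05, 0.1, 0.1, 0.1, 0.1])

```text
t: 2.05
eef_pos: [0.4515, -0.1947, 0.2193]
tool_rot: [-0.001, 0.996, 0.086, 0.0]
contact_force: [-0.8, 0.4, 0.3]
gripper_width: 1.0
```

```bash
python3 -c "
from h import *
plan(.45,.0163,.22,.165)"
```

```text
t 2.05 pos [ 0.4515 -0.1947  0.2193] yaw 0.171 tilt [0.0001 0.0022] shift cm [  3.45 -20.82  -0.03] twist 0.006 F [-0.8  0.4  0.3] g 1.0
```

Request:
move_arm([
  [0.7, -4, 0],
  [1.4, -8, 0],
  [2.1, -12, 0],
  [2.8, -16, 0],
  [3.4, -19.8, 0],
], gripper=[1, 1, 1, 1, 1], twist=[0, 0, 0, 0, 0])

```text
t: 2.47
eef_pos: [0.4509, 0.0024, 0.2204]
tool_rot: [0.0, 0.997, 0.081, 0.001]
contact_force: [0.8, 0.5, 0.4]
gripper_width: 1.001
```

Request:
move_arm([
  [0, -0.8, 0],
  [0, -0.8, 0],
  [0, -0.8, 0],
], gripper=[1, 1, 1], twist=[0, 0, 0])

```text
t: 2.72
eef_pos: [0.4497, 0.0081, 0.2201]
tool_rot: [0.0, 0.997, 0.082, 0.0]
contact_force: [-0.5, -0.3, -0.0]
gripper_width: 0.998
```

```bash
python3 -c "
from h import *
plan(.45,.0163,.084,.165)
c=snap('wrist','w1.png')
for q in ['holder_head','lever_pad']: print(q,[(np.round(d['centre'],4),round(d['p'],2)) for d in spot_point(q,'wrist')])
"
```

```text
t 2.72 pos [0.4497 0.0081 0.2201] yaw 0.164 tilt [ 0.0002 -0.0008] shift cm [ 0.16 -0.81 13.6 ] twist -0.001 F [-0.5 -0.3 -0. ] g 0.998
holder_head [(array([ 0.4541,  0.0221, -0.001 ]), 0.56)]
lever_pad [(array([0.3895, 0.0041, 0.0726]), 0.9)]
```

View pics/w1.png

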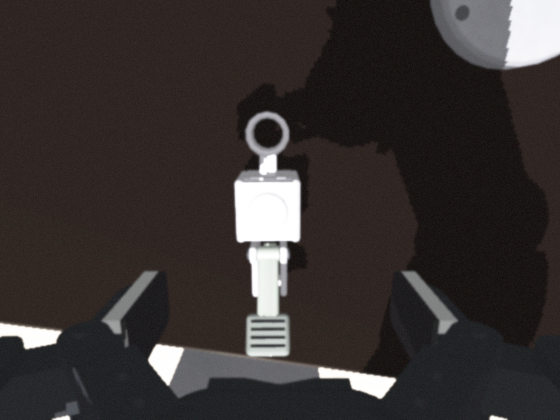

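The wrist view shows the head square to the tool, with the block top at about (268,210), so the yaw matches. I'll overlay the model on this view.

```bash
cat >> h.py <<'E'
def back(c,u,v,z):
    s=np.array([(u-c['cx'])/c['fx'],(v-c['cy'])/c['fy']]); r=s.copy()
    for _ in range(30): r=s/(1+c['k1']*(r@r))
    R=np.array(c['R']);t=np.array(c['t']); d=R.T@[r[0],r[1],1]; o=-R.T@t
    return o+d*(z-o[2])/d[2]
E
python3 -c "
from h import *
c=read_camera('wrist')
g=c['pixels'][:,:,::-1]
cv2.imwrite('pics/w1z.png',cv2.resize(g[100:370,200:340],None,fx=2.2,fy=2.2,interpolation=cv2.INTER_CUBIC))
for u,v in [(235,180),(300,180),(300,241),(235,241),(268,210)]: print(np.round(back(c,u,v,.046),4))
print(back(c,267,133,.03))
"
```

```text
[0.469  0.0392 0.046 ]
[ 0.4758 -0.0033  0.046 ]
[ 0.4338 -0.0107  0.046 ]
[0.4266 0.0338 0.046 ]
[0.4522 0.0145 0.046 ]
[0.50159371 0.02320051 0.03      ]
```

View pics/w1z.png

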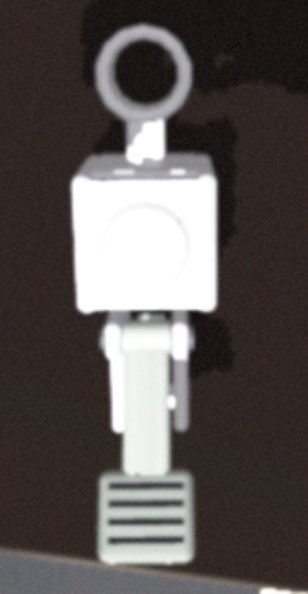

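```bash
python3 -c "
from h import *
plan(.451,.0155,.085,.165)"
```

```text
t 2.92 pos [0.4497 0.0071 0.2198] yaw 0.16 tilt [-0.0002 -0.0006] shift cm [ 0.27 -0.82 13.48] twist -0.005 F [-1.2  0.3 -0.4] g 1.004
```

Request:
move_arm([
  [0.3, -0.8, 2],
  [0.3, -0.8, 5],
  [0.3, -0.8, 8],
  [0.3, -0.8, 10],
  [0.3, -0.8, 10],
], gripper=[1, 1, 1, 1, 1], twist=[0, 0, 0, 0, 0])

```text
t: 3.33
eef_pos: [0.4491, 0.0159, 0.1167]
tool_rot: [0.0, 0.997, 0.081, -0.003]
contact_force: [-0.7, -0.6, 0.7]
gripper_width: 1.003
```

```bash
python3 -c "
from h import *
c=snap('wrist','w2.png');snap('scene','s2.png')
plan(.451,.0155,.085,.165)"
```

```text
t 3.43 pos [0.4511 0.0166 0.1198] yaw 0.162 tilt [-0.0016 -0.0004] shift cm [-0.02  0.11  3.48] twist -0.003 F [ 0.4 -0.6  0.3] g 1.003
```

View pics/w2.png

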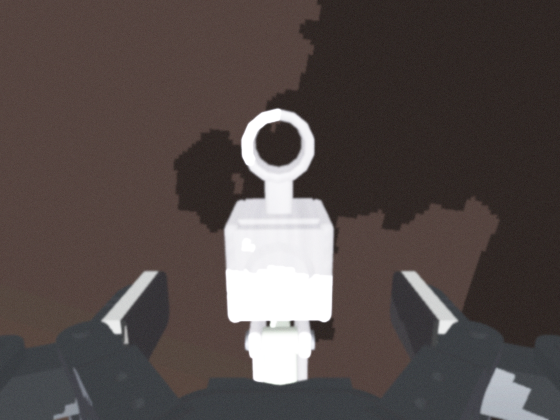

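View pics/s2.png

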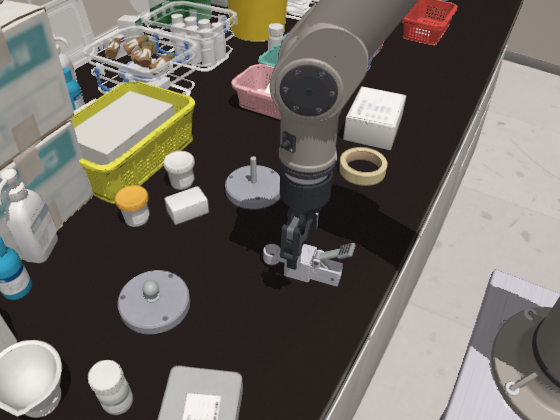

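The block is at (279,260), centred between the fingers (which sit at 165 and 392). I'll go down the rest of the way.

Request:
move_arm([
  [0, 0.1, 1.5],
  [0, 0.1, 3],
  [0, 0.1, 3.5],
  [0, 0.1, 3.5],
], gripper=[1, 1, 1, 1], twist=[0, 0, 0, 0])

```text
t: 3.77
eef_pos: [0.4517, 0.0162, 0.0853]
tool_rot: [0.0, 0.997, 0.081, 0.0]
contact_force: [-0.4, -0.1, 0.5]
gripper_width: 0.999
```

Request:
move_arm([
  [0, 0, 0],
  [0, 0, 0],
  [0, 0, 0],
  [0, 0, 0],
  [0, 0, 0],
], gripper=[0.4, 0.3, 0.2, 0.2, 0.2], twist=[0, 0, 0, 0, 0], squeeze=60)

```text
t: 4.18
eef_pos: [0.452, 0.0166, 0.0859]
tool_rot: [0.0, 0.997, 0.082, 0.001]
contact_force: [-2.0, -0.2, 8.5]
gripper_width: 0.509
```

Request:
move_arm([
  [0, 0, 0],
  [0, 0, 0],
  [0, 0, 0],
  [0, 0, 0],
  [0, 0, 0],
], gripper=[0.2, 0.2, 0.2, 0.2, 0.2], twist=[0, 0, 0, 0, 0])

```text
t: 4.6
eef_pos: [0.452, 0.0166, 0.0859]
tool_rot: [0.0, 0.997, 0.082, 0.001]
contact_force: [-1.8, 0.4, 9.2]
gripper_width: 0.506
```

```bash
python3 -c "
from h import *
c=snap('wrist','w3.png');snap('scene','s3.png')
plan(.451,.0155,.085,.165)"
```

```text
t 4.7 pos [0.452  0.0166 0.0859] yaw 0.164 tilt [ 0.0015 -0.0001] shift cm [-0.12  0.09  0.09] twist -0.001 F [-1.1 -0.6  8.4] g 0.504
```

View pics/w3.png

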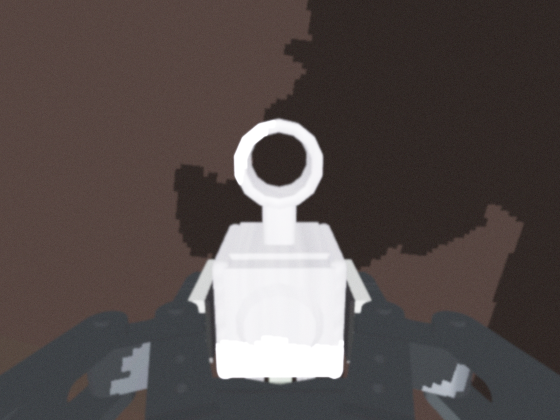

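View pics/s3.png

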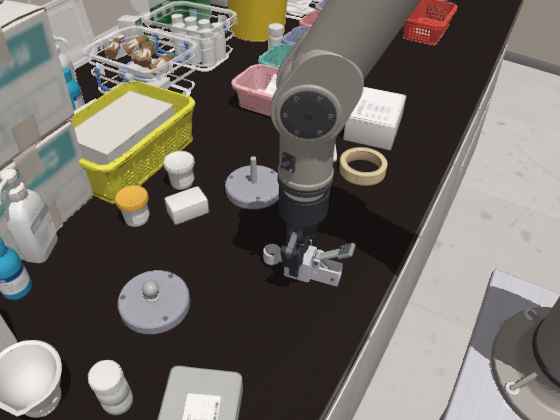

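Gripped: the opening is 0.504 (43 mm) and both pads are on the block's flat sides, at (208,300) and (350,300). Now lifting.

Request:
move_arm([
  [0, 0, -0.5],
  [0, 0, -1.5],
  [0, 0, -3],
  [0, 0, -5],
  [0, 0, -7],
], gripper=[0.2, 0.2, 0.2, 0.2, 0.2], twist=[0, 0, 0, 0, 0], squeeze=80)

```text
t: 5.12
eef_pos: [0.4505, 0.0164, 0.1558]
tool_rot: [-0.0, 0.997, 0.082, -0.001]
contact_force: [-0.6, -0.7, -4.6]
gripper_width: 0.503
```

Request:
move_arm([
  [0, 0, -1.5],
  [0, 0, -2.5],
  [0, 0, -3],
  [0, 0, -3],
], gripper=[0.2, 0.2, 0.2, 0.2], twist=[0, 0, 0, 0])

```text
t: 5.45
eef_pos: [0.4516, 0.0164, 0.1858]
tool_rot: [0.0, 0.997, 0.082, 0.001]
contact_force: [1.0, -0.4, -5.2]
gripper_width: 0.503
```

Run:
```python
from h import *
snap('scene','s4.png')
for n in ['scene','top']:
    read_camera(n)
    for q in ['holder_head','ball_center']: print(n,q,[(np.round(d['centre'],4),round(d['p'],2)) for d in spot_point(q,n)])
c=read_camera('wrist'); o=get_obs()
plan(.622,.1985,.2,.164)
# model overlay, head origin at tool (dx,0,dz)
w,a,b,cc=o['tool_rot']; M=Ro.from_quat([a,b,cc,w]).as_matrix()
im=cv2.resize(c['pixels'][:,:,::-1].copy(),None,fx=1.4,fy=1.4)
for dx,col in ((0,(0,0,255)),(-.004,(0,255,0))):
    def P(p): # head frame p -> tool: x same, y flip, z: head origin at tool z=.0859
        X=o['eef_pos']+M@np.array([p[0]+dx,-p[1],.0859-p[2]]); return tuple(int(v) for v in (proj(c,X)+.5)*1.4)
    L=[(-.022,-.022,.046),(.022,-.022,.046),(.022,.022,.046),(-.022,.022,.046)]
    for i in range(4): cv2.line(im,P(L[i]),P(L[(i+1)%4]),col,1)
    cv2.line(im,P((.066,-.01,.034)),P((.066,.01,.034)),col,1)
cv2.imwrite('pics/w4.png',im)
```

```text
scene holder_head [(array([0.4506, 0.018 , 0.1005]), 0.93)]
scene ball_center [(array([0.6213, 0.1991, 0.0414]), 0.61)]
top holder_head []
top ball_center []
t 5.85 pos [0.4511 0.0165 0.1843] yaw 0.164 tilt [-0.0013  0.    ] shift cm [ 19.83 -15.16  -1.59] twist -0.0 F [ 0.3 -0.1 -4.3] g 0.506
```

View pics/w4.png

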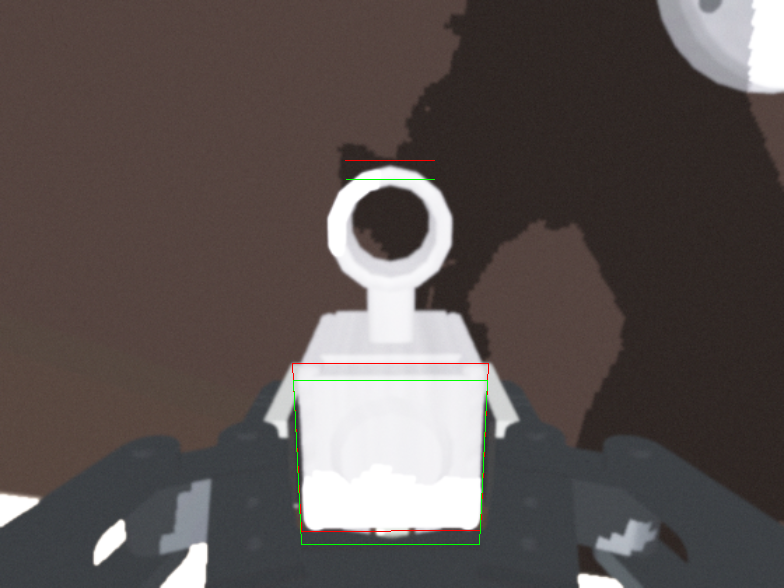

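View pics/s4.png

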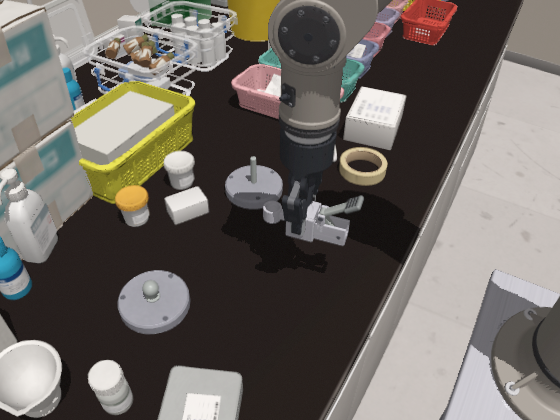

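The head is lifted level, with the block centred on the TCP (the red model fits at x=0). Next I'll refine the ball stand's position with an overlay on the first fixed-camera pictures.

Run:
```python
from h import *
from scipy.optimize import minimize
cs={n:read_camera(n) for n in('scene','top')}
out=[]
for n,(u0,v0) in (('scene',(112,263)),('top',(155,137))):
    c=cs[n]; im=cv2.imread('pics/%s0.png'%n); S=6
    cr=cv2.resize(im[v0:v0+75,u0:u0+85 ],None,fx=S*.75,fy=S*.75,interpolation=cv2.INTER_CUBIC); S*=.75
    # fit base silhouette: threshold
    g=cv2.cvtColor(im,cv2.COLOR_BGR2GRAY); 
    m=np.zeros_like(g); m[v0:v0+75,u0:u0+85]=(g[v0:v0+75,u0:u0+85]>60)
    k,l,st,ce=cv2.connectedComponentsWithStats(m); i=1+np.argmax(st[1:,4]); mm=(l==i).astype(np.uint8)
    def hull(p):
        a=np.linspace(0,2*np.pi,90)
        pts=[proj(c,[p[0]+.058*np.cos(t),p[1]+.058*np.sin(t),z]) for z in(0,.02) for t in a]
        pts+=[proj(c,[p[0]+.013*np.cos(t),p[1]+.013*np.sin(t),.055]) for t in a[:0]]
        return cv2.convexHull(np.array(pts,np.float32))
    def cost(p):
        q=np.zeros((420*4,560*4),np.uint8); cv2.fillPoly(q,[np.round((hull(p)+.5)*4).astype(int)],1)
        q=cv2.resize(q.astype(np.float32),(560,420),interpolation=cv2.INTER_AREA)
        return np.abs(q-mm).sum()
    best=min(((cost((x,y)),x,y) for x in np.arange(.610,.636,.001) for y in np.arange(.188,.212,.001)))
    print(n,np.round(best,4), mm.sum())
    h=hull(best[1:]); cv2.polylines(cr,[np.round((h-[u0,v0]+.5)*S).astype(int)],True,(0,255,0),1)
    p=(proj(c,[best[1],best[2],.042])-[u0,v0]+.5)*S; cv2.circle(cr,tuple(int(v) for v in p),3,(0,0,255),1)
    out.append(cr)
cv2.imwrite('pics/base.png',np.hstack(out))
```

```text
scene [131.3125   0.621    0.199 ] 3695
top [82.375  0.62   0.2  ] 2358
```

View pics/base.png

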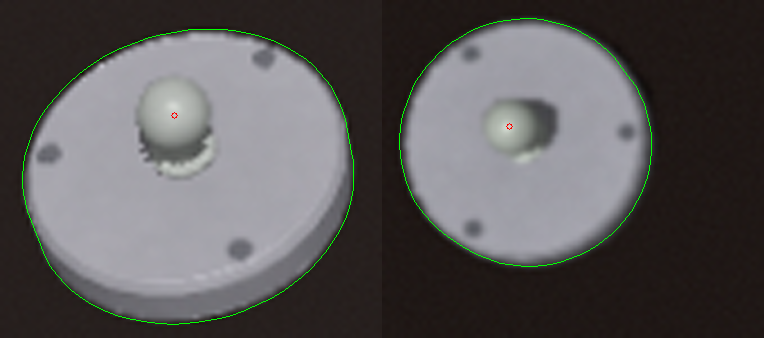

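```bash
python3 -c "
from h import *
plan(.621,.199,.185,.164)"
```

```text
t 5.95 pos [0.4513 0.0165 0.1846] yaw 0.164 tilt [-0.0007 -0.    ] shift cm [ 19.72 -15.23  -0.06] twist -0.0 F [-0.  -1.1 -5. ] g 0.503
```

Request:
move_arm([
  [1, -0.8, 0],
  [3, -2.3, 0],
  [5.5, -4.2, 0],
  [8, -6.2, 0],
  [10.5, -8.1, 0],
], gripper=[0.2, 0.2, 0.2, 0.2, 0.2], twist=[0, 0, 0, 0, 0])

```text
t: 6.37
eef_pos: [0.5431, 0.1154, 0.1848]
tool_rot: [-0.0, 0.997, 0.082, 0.0]
contact_force: [1.1, 0.3, -5.5]
gripper_width: 0.502
```

Request:
move_arm([
  [2.5, -1.9, 0],
  [5, -3.9, 0],
  [7, -5.4, 0],
  [8.5, -6.6, 0],
  [9.2, -7.1, 0],
], gripper=[0.2, 0.2, 0.2, 0.2, 0.2], twist=[0, 0, 0, 0, 0])

```text
t: 6.78
eef_pos: [0.6224, 0.2026, 0.1845]
tool_rot: [-0.001, 0.997, 0.083, 0.001]
contact_force: [-0.3, 1.0, -4.7]
gripper_width: 0.505
```

Request:
move_arm([
  [0, 0, 0],
  [0, 0, 0],
], gripper=[0.2, 0.2], twist=[0, 0])

```text
t: 6.95
eef_pos: [0.6206, 0.1985, 0.1842]
tool_rot: [0.0, 0.997, 0.082, -0.001]
contact_force: [-0.6, -0.1, -6.0]
gripper_width: 0.502
```

```bash
cat > chk.py <<'E'
from h import *
import sys
b=sys.argv[1]
plan(.621,.199,.106,.164)
o=get_obs(); w,a,bb,cc=o['tool_rot']; M=Ro.from_quat([a,bb,cc,w]).as_matrix()
outs=[]
for n,(u0,v0) in (('scene',(95,215)),('top',(130,120))):
    c=read_camera(n)
    for q in ['holder_head','ball_center']: print(n,q,[(np.round(d['centre'],4),round(d['p'],2)) for d in spot_point(q,n)])
    S=4; im=c['pixels'][:,:,::-1].copy(); cr=cv2.resize(im[v0:v0+130,u0:u0+100],None,fx=S,fy=S,interpolation=cv2.INTER_CUBIC)
    T=lambda p:o['eef_pos']+M@np.array([p[0],-p[1],.0859-p[2]])
    P=lambda X:tuple(int(v) for v in (proj(c,X)-[u0,v0]+.5)*S)
    for z,col in((0,(0,255,0)),(.046,(0,0,255))):
        L=[(-.022,-.022,z),(.022,-.022,z),(.022,.022,z),(-.022,.022,z)]
        for i in range(4): cv2.line(cr,P(T(L[i])),P(T(L[(i+1)%4])),col,1)
    A=[P([.621+.058*np.cos(t),.199+.058*np.sin(t),.02]) for t in np.linspace(0,6.283,40)]
    cv2.polylines(cr,[np.array(A)],True,(255,255,0),1)
    cv2.circle(cr,P([.621,.199,.042]),4,(255,0,255),1)
    outs.append(cr)
cv2.imwrite('pics/'+b,np.hstack(outs))
E
python3 chk.py p5.png
```

```text
t 6.95 pos [0.6206 0.1985 0.1842] yaw 0.164 tilt [-0.0013 -0.0008] shift cm [ 0.06 -0.05  7.82] twist 0.0 F [-0.6 -0.1 -6. ] g 0.502
scene holder_head [(array([0.6184, 0.1977, 0.0997]), 0.63)]
scene ball_center [(array([0.6198, 0.1981, 0.0406]), 0.9)]
top holder_head [(array([0.6176, 0.1964, 0.0987]), 0.54)]
top ball_center [(array([0.624 , 0.1947, 0.0415]), 0.61)]
```

View pics/p5.png

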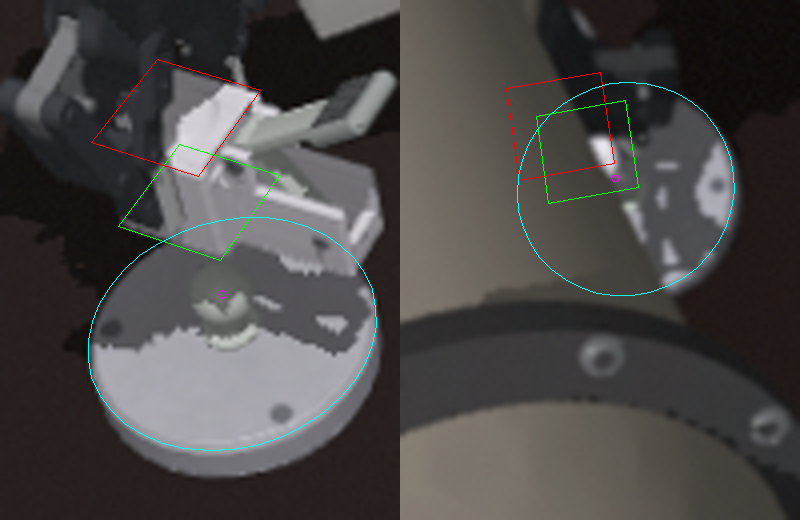

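The block sits over the ball and the model outline fits in the scene view (left panel: ball at (222,293), block's lower corner at (220,260)). I'll lower in stages and watch the force.

Request:
move_arm([
  [0, 0, 1],
  [0, 0, 2],
  [0, 0, 3],
  [0, 0, 3],
], gripper=[0.2, 0.2, 0.2, 0.2], twist=[0, 0, 0, 0])

```text
t: 7.58
eef_pos: [0.6193, 0.1977, 0.1515]
tool_rot: [0.001, 0.997, 0.082, -0.003]
contact_force: [-0.9, 0.1, -5.0]
gripper_width: 0.505
```

```bash
python3 chk.py p6.png
```

```text
t 7.58 pos [0.6193 0.1977 0.1515] yaw 0.164 tilt [-0.0049 -0.0019] shift cm [ 0.21 -0.1   4.55] twist -0.0 F [-0.9  0.1 -5. ] g 0.505
scene holder_head [(array([0.6163, 0.1934, 0.0649]), 0.58)]
scene ball_center [(array([0.6197, 0.2011, 0.0395]), 0.74)]
top holder_head [(array([0.6205, 0.1959, 0.0651]), 0.49)]
top ball_center [(array([0.6247, 0.1999, 0.041 ]), 0.88)]
```

View pics/p6.png

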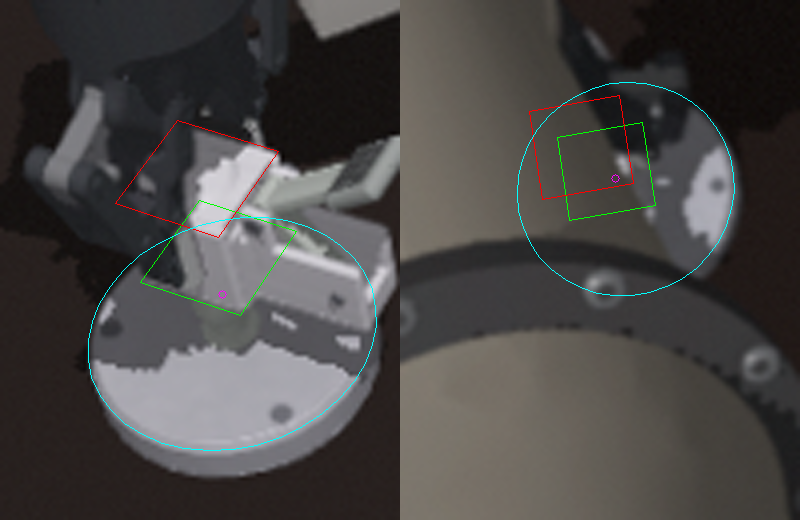

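Request:
move_arm([
  [0, 0, 0],
  [0, 0, 0],
], gripper=[0.2, 0.2], twist=[0, 0])

```text
t: 8.05
eef_pos: [0.6212, 0.1987, 0.1553]
tool_rot: [-0.0, 0.997, 0.082, 0.0]
contact_force: [0.4, -0.2, -4.9]
gripper_width: 0.5
```

```bash
python3 -c "
from h import *
plan(.621,.199,.106,.164)"
```

```text
t 8.05 pos [0.6212 0.1987 0.1553] yaw 0.164 tilt [0.0007 0.0002] shift cm [-0.02 -0.04  4.93] twist -0.0 F [ 0.4 -0.2 -4.9] g 0.5
```

Request:
move_arm([
  [0, 0, 0.6],
  [0, 0, 1.2],
  [0, 0, 1.6],
  [0, 0, 2],
  [0, 0, 2],
], gripper=[0.2, 0.2, 0.2, 0.2, 0.2], twist=[0, 0, 0, 0, 0])

```text
t: 8.47
eef_pos: [0.6203, 0.1983, 0.1334]
tool_rot: [0.0, 0.997, 0.082, -0.001]
contact_force: [-0.9, 0.7, -5.1]
gripper_width: 0.505
```

Request:
move_arm([
  [0, 0, 0.3],
  [0, 0, 0.6],
  [0, 0, 0.9],
  [0, 0, 1],
  [0, 0, 1],
], gripper=[0.2, 0.2, 0.2, 0.2, 0.2], twist=[0, 0, 0, 0, 0])

```text
t: 8.88
eef_pos: [0.6208, 0.1985, 0.1245]
tool_rot: [0.0, 0.997, 0.082, -0.0]
contact_force: [1.3, -0.3, -5.1]
gripper_width: 0.503
```

```bash
python3 chk.py p7.png
```

```text
t 8.88 pos [0.6208 0.1985 0.1245] yaw 0.164 tilt [-0.0005 -0.0003] shift cm [ 0.03 -0.05  1.85] twist -0.0 F [ 1.3 -0.3 -5.1] g 0.503
scene holder_head [(array([0.6177, 0.1978, 0.0386]), 0.6)]
scene ball_center [(array([0.6203, 0.1975, 0.0413]), 0.81)]
top holder_head []
top ball_center [(array([0.621 , 0.1974, 0.0389]), 0.59)]
```

View pics/p7.png

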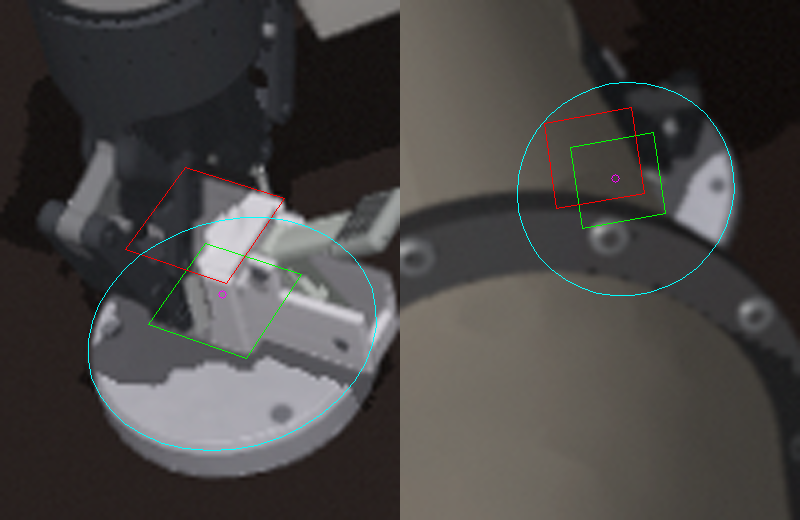

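No contact force with the underside at 39 mm, so the ball is inside the socket. I'll go down to the base.

Request:
move_arm([
  [0, 0, 0.4],
  [0, 0, 0.8],
  [0, 0, 1.2],
  [0, 0, 1.5],
  [0, 0, 1.6],
], gripper=[0.2, 0.2, 0.2, 0.2, 0.2], twist=[0, 0, 0, 0, 0])

```text
t: 9.6
eef_pos: [0.6205, 0.1984, 0.1079]
tool_rot: [0.0, 0.997, 0.082, -0.001]
contact_force: [0.6, 0.8, -4.7]
gripper_width: 0.501
```

Request:
move_arm([
  [0, 0, 0.1],
  [0, 0, 0.2],
  [0, 0, 0.3],
  [0, 0, 0.3],
], gripper=[0.2, 0.2, 0.2, 0.2], twist=[0, 0, 0, 0])

```text
t: 9.93
eef_pos: [0.6211, 0.1987, 0.1062]
tool_rot: [-0.0, 0.997, 0.082, 0.0]
contact_force: [-0.5, 0.3, -2.6]
gripper_width: 0.502
```

```bash
python3 chk.py p8.png
```

```text
t 9.93 pos [0.6211 0.1987 0.1062] yaw 0.164 tilt [0.0004 0.0001] shift cm [-0.01 -0.03  0.02] twist -0.0 F [-0.5  0.3 -2.6] g 0.502
scene holder_head [(array([0.6199, 0.1956, 0.0209]), 0.97)]
scene ball_center []
top holder_head []
top ball_center []
```

View pics/p8.png

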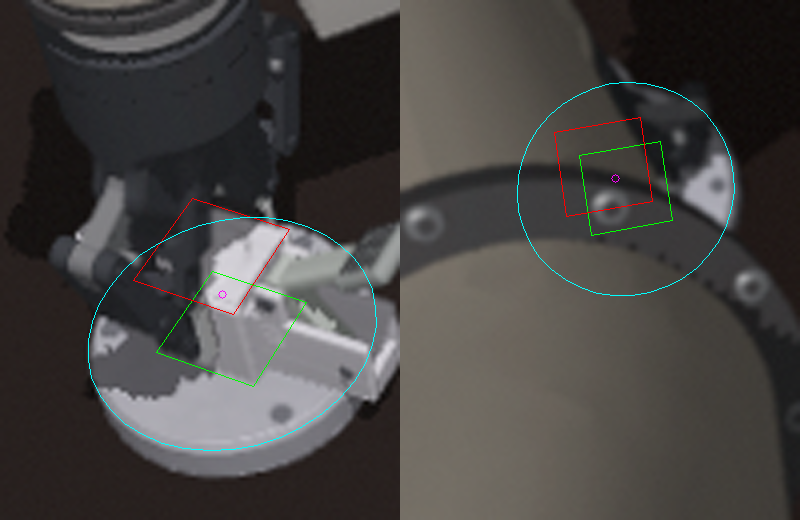

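It's seated with light base contact (weight partly transferred). Releasing.

Request:
move_arm([
  [0, 0, 0],
  [0, 0, 0],
  [0, 0, 0],
  [0, 0, 0],
  [0, 0, 0],
], gripper=[0.55, 0.6, 0.7, 0.85, 1], twist=[0, 0, 0, 0, 0], squeeze=20)

```text
t: 10.65
eef_pos: [0.6212, 0.1987, 0.1062]
tool_rot: [-0.0, 0.997, 0.082, 0.0]
contact_force: [-0.4, -0.6, -0.2]
gripper_width: 0.951
```

Request:
move_arm([
  [0, 0, 0],
  [0, 0, -0.5],
  [0, 0, -2],
  [0, 0, -4],
], gripper=[1, 1, 1, 1], twist=[0, 0, 0, 0])

```text
t: 10.98
eef_pos: [0.6201, 0.1983, 0.1458]
tool_rot: [0.0, 0.997, 0.082, -0.001]
contact_force: [-0.4, 0.0, 0.2]
gripper_width: 0.999
```

Request:
move_arm([
  [0, 0, -3],
  [0, 0, -6],
  [0, 0, -8],
  [0, 0, -8],
], gripper=[1, 1, 1, 1], twist=[0, 0, 0, 0])

```text
t: 11.32
eef_pos: [0.6234, 0.1998, 0.2329]
tool_rot: [-0.001, 0.997, 0.082, 0.005]
contact_force: [1.1, 0.5, 0.6]
gripper_width: 1.0
```

```bash
python3 chk.py p9.png; python3 -c "
from h import *
snap('wrist','w9.png')
for q in ['holder_head','lever_pad']: print(q,[(np.round(d['centre'],4),round(d['p'],2)) for d in spot_point(q,'wrist')])
plan(.621-.066*np.cos(.164),.199-.066*np.sin(.164),.18,.164)"
```

```text
t 11.32 pos [0.6234 0.1998 0.2329] yaw 0.164 tilt [0.0093 0.0036] shift cm [-0.38  0.06 12.69] twist -0.0 F [1.1 0.5 0.6] g 1.0
scene holder_head [(array([0.6184, 0.1971, 0.0181]), 0.82)]
scene ball_center []
top holder_head [(array([0.6214, 0.197 , 0.0174]), 0.68)]
top ball_center [(array([0.6236, 0.199 , 0.0394]), 0.65), (array([0.6217, 0.197 , 0.0175]), 0.48)]
holder_head [(array([0.6214, 0.2056, 0.0213]), 0.77)]
lever_pad [(array([0.5568, 0.1895, 0.0969]), 0.73)]
t 11.77 pos [0.6206 0.1984 0.225 ] yaw 0.164 tilt [-0.0015 -0.0005] shift cm [-6.55 -0.05  4.51] twist -0.0 F [-0.2 -0.1  0.4] g 1.0
```

View pics/p9.png

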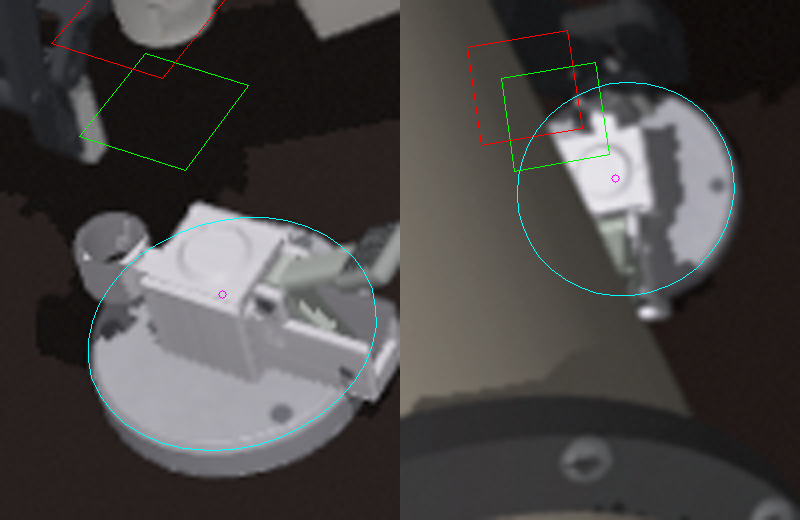

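View pics/w9.png

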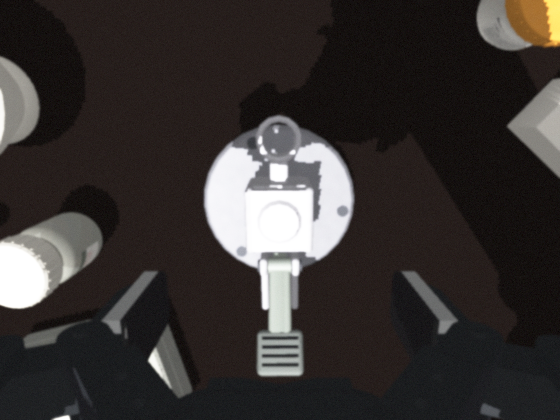

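The head sits flat: the block top is centred at (278,221) in the wrist view, with the lever pad at (280,353). I'll close the fingers and move over the pad.

Request:
move_arm([
  [-2, 0, 0],
  [-4, 0, 0],
  [-6, 0, 0],
  [-6.5, 0, 0],
  [-6.5, 0, 0],
], gripper=[0.5, 0, 0, 0, 0], twist=[0, 0, 0, 0, 0])

```text
t: 12.18
eef_pos: [0.5558, 0.1879, 0.2257]
tool_rot: [0.0, 0.997, 0.082, -0.0]
contact_force: [0.3, -0.7, 1.0]
gripper_width: 0.299
```

Request:
move_arm([
  [0, 0, 0],
  [0, 0, 0],
  [0, 0, 1],
  [0, 0, 1.5],
  [0, 0, 1.5],
], gripper=[0, 0, 0, 0, 0], twist=[0, 0, 0, 0, 0])

```text
t: 12.6
eef_pos: [0.5564, 0.1876, 0.2089]
tool_rot: [0.0, 0.997, 0.082, -0.001]
contact_force: [-0.0, -0.5, -0.9]
gripper_width: 0.007
```

```bash
python3 -c "
from h import *
plan(.621-.066*np.cos(.164),.199-.066*np.sin(.164),.143,.164)
c=snap('wrist','w10.png'); c=read_camera('scene'); cv2.imwrite('pics/s10.png',cv2.resize(c['pixels'][150:350,60:260,::-1],None,fx=3,fy=3,interpolation=cv2.INTER_CUBIC))
for n in ('scene','wrist'): print([(np.round(d['centre'],4),round(d['p'],2)) for d in spot_point('lever_pad',n)])"
```

```text
t 12.6 pos [0.5564 0.1876 0.2089] yaw 0.164 tilt [-0.0028 -0.001 ] shift cm [-0.02 -0.08  6.59] twist -0.0 F [-0.  -0.5 -0.9] g 0.007
[(array([0.5607, 0.1856, 0.1014]), 0.66)]
[(array([0.5589, 0.1886, 0.0971]), 0.88)]
```

View pics/s10.png

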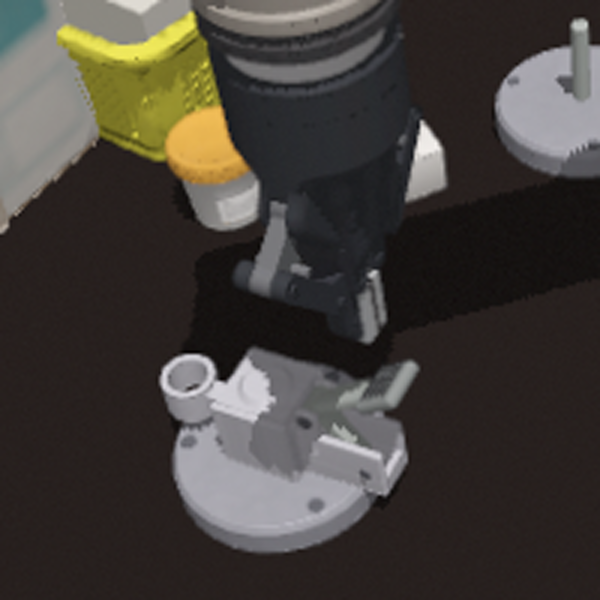

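View pics/w10.png

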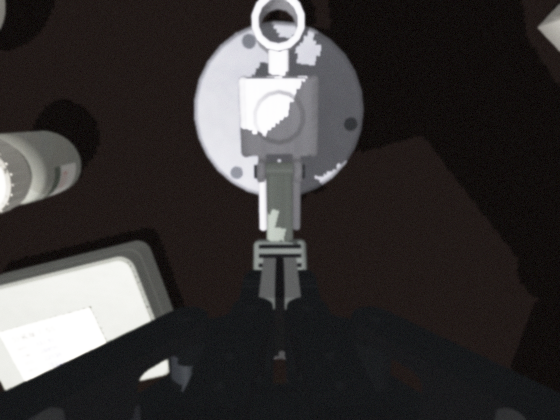

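The shut fingertips are in line over the pad, at (278,260). Pressing down in small steps.

Request:
move_arm([
  [0, -0.05, 0.8],
  [0, -0.05, 1.5],
  [0, -0.05, 2.2],
  [0, -0.05, 2.2],
], gripper=[0, 0, 0, 0], twist=[0, 0, 0, 0])

```text
t: 13.13
eef_pos: [0.5558, 0.188, 0.1869]
tool_rot: [0.0, 0.997, 0.082, -0.001]
contact_force: [-0.8, 0.1, -0.6]
gripper_width: 0.002
```

Request:
move_arm([
  [0, 0, 0.4],
  [0, 0, 0.8],
  [0, 0, 1.2],
  [0, 0, 1.6],
  [0, 0, 2],
], gripper=[0, 0, 0, 0, 0], twist=[0, 0, 0, 0, 0])

```text
t: 13.55
eef_pos: [0.5571, 0.1886, 0.1689]
tool_rot: [-0.0, 0.997, 0.082, 0.0]
contact_force: [-0.1, 0.2, 2.6]
gripper_width: -0.004
```

```bash
python3 -c "
from h import *
c=read_camera('scene'); cv2.imwrite('pics/s11.png',cv2.resize(c['pixels'][150:350,60:260,::-1],None,fx=3,fy=3,interpolation=cv2.INTER_CUBIC))
plan(.621-.066*np.cos(.164),.199-.066*np.sin(.164),.143,.164)
"
```

```text
t 13.6 pos [0.5568 0.1885 0.1682] yaw 0.164 tilt [-0.0001 -0.    ] shift cm [-0.09  0.01  2.52] twist -0.0 F [1.5 0.1 1.8] g 0.0
```

View pics/s11.png

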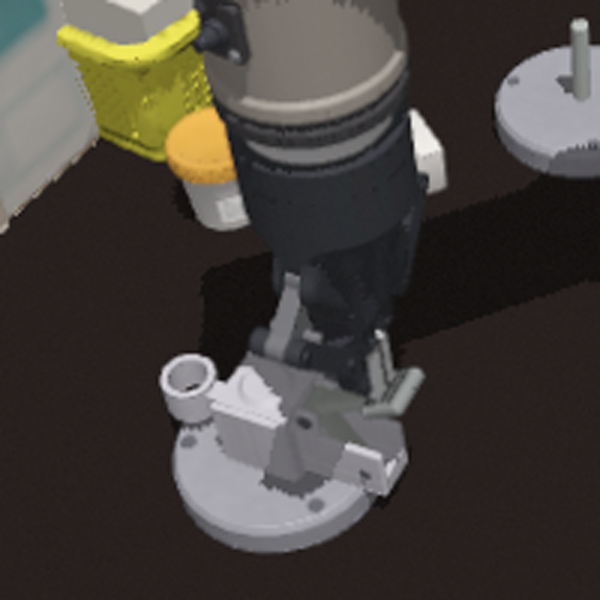

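The lever is already being pushed down and is following the fingers. Continuing.

Request:
move_arm([
  [0, 0, 0.4],
  [0, 0, 0.8],
  [0, 0, 1.2],
  [0, 0, 1.6],
  [0, 0, 1.8],
], gripper=[0, 0, 0, 0, 0], twist=[0, 0, 0, 0, 0])

```text
t: 14.02
eef_pos: [0.5562, 0.1884, 0.1501]
tool_rot: [0.0, 0.997, 0.082, -0.001]
contact_force: [-1.4, -0.5, 2.8]
gripper_width: -0.004
```

Request:
move_arm([
  [0, 0, 0.2],
  [0, 0, 0.4],
  [0, 0, 0.4],
], gripper=[0, 0, 0], twist=[0, 0, 0])

```text
t: 14.27
eef_pos: [0.5565, 0.1884, 0.1464]
tool_rot: [0.0, 0.997, 0.082, -0.0]
contact_force: [-0.7, -0.9, 0.2]
gripper_width: -0.003
```

Request:
move_arm([
  [0, 0, 0.1],
  [0, 0, 0.2],
  [0, 0, 0.2],
], gripper=[0, 0, 0], twist=[0, 0, 0])

```text
t: 14.52
eef_pos: [0.5567, 0.1884, 0.1448]
tool_rot: [0.0, 0.997, 0.082, -0.0]
contact_force: [-0.7, -0.0, 1.3]
gripper_width: 0.0
```

```bash
python3 -c "
from h import *
c=read_camera('scene'); cv2.imwrite('pics/s12.png',cv2.resize(c['pixels'][150:350,60:260,::-1],None,fx=3,fy=3,interpolation=cv2.INTER_CUBIC))
plan(.621-.066*np.cos(.164),.199-.066*np.sin(.164),.143,.164)
"
```

```text
t 14.57 pos [0.5569 0.1885 0.1448] yaw 0.164 tilt [0.0002 0.    ] shift cm [-0.1   0.01  0.18] twist -0.0 F [0.8 0.2 0.3] g 0.001
```

View pics/s12.png

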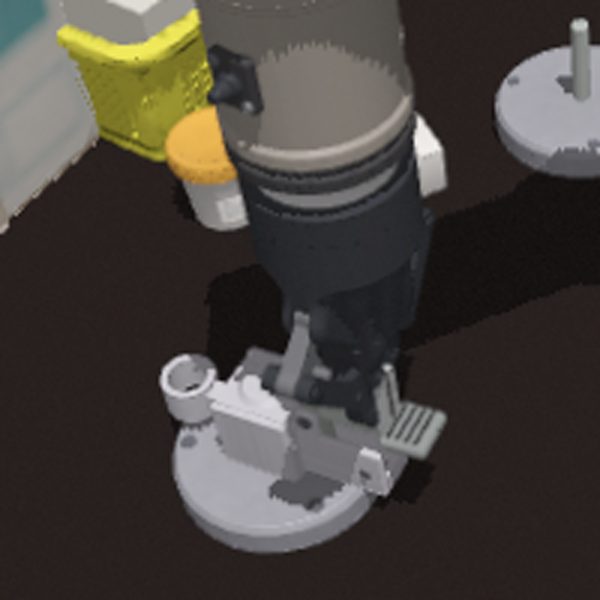

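Nearly level with little force. I'll press on until it meets the stop.

Request:
move_arm([
  [0, 0, 0.1],
  [0, 0, 0.2],
  [0, 0, 0.3],
  [0, 0, 0.3],
], gripper=[0, 0, 0, 0], twist=[0, 0, 0, 0])

```text
t: 14.9
eef_pos: [0.5568, 0.1885, 0.1423]
tool_rot: [0.0, 0.997, 0.082, 0.0]
contact_force: [-2.6, -1.2, 7.8]
gripper_width: 0.002
```

Request:
move_arm([
  [0, 0, 0.1],
  [0, 0, 0.2],
  [0, 0, 0.2],
  [0, 0, 0.2],
], gripper=[0, 0, 0, 0], twist=[0, 0, 0, 0])

```text
t: 15.23
eef_pos: [0.5568, 0.1886, 0.1418]
tool_rot: [0.0, 0.997, 0.082, 0.0]
contact_force: [-7.3, -2.7, 19.2]
gripper_width: 0.003
```

The stop is reached: force rises to 19 N at tip height ~69 mm, against an expected 70. Retreating straight up.

Request:
move_arm([
  [0, 0, -0.5],
  [0, 0, -2],
  [0, 0, -5],
  [0, 0, -8],
  [0, 0, -10],
], gripper=[0, 0, 0, 0, 0], twist=[0, 0, 0, 0, 0])

```text
t: 15.65
eef_pos: [0.5576, 0.1888, 0.2423]
tool_rot: [-0.0, 0.997, 0.082, 0.001]
contact_force: [1.1, 1.1, 0.9]
gripper_width: 0.0
```

Request:
move_arm([
  [0, 2, 0],
  [0, 5, 0],
  [0, 8, 0],
  [0, 10, 0],
  [0, 10, 0],
], gripper=[0, 0, 0, 0, 0], twist=[0, 0, 0, 0, 0])

```text
t: 16.07
eef_pos: [0.5742, 0.0835, 0.2395]
tool_rot: [0.002, 0.997, 0.078, 0.0]
contact_force: [-0.1, 0.2, -0.6]
gripper_width: -0.003
```

```bash
python3 -c "
from h import *
for n in ('scene','top'):
    c=read_camera(n)
    for q in ('holder_head','lever_pad'): print(n,q,[(np.round(d['centre'],4),round(d['p'],2)) for d in spot_point(q,n)])
    if n=='scene':
        im=cv2.resize(c['pixels'][200:350,60:260,::-1],None,fx=4,fy=4,interpolation=cv2.INTER_CUBIC)
        yw=.164; h=np.array([.621,.199,.02])
        for p,col in(((-.076,0,.05),(0,0,255)),((-.062,0,.079),(0,255,0)),((0,0,.046),(255,0,0))):
            X=h+[p[0]*np.cos(yw),p[0]*np.sin(yw),p[2]]; u=(proj(c,X)-[60,200]+.5)*4; cv2.circle(im,tuple(int(v) for v in u),5,col,1)
        cv2.imwrite('pics/s13.png',im)
plan(0.6,0.2,.2,.164)
"
```

```text
scene holder_head [(array([0.6217, 0.1956, 0.0192]), 0.57)]
scene lever_pad [(array([0.5483, 0.1877, 0.0689]), 0.58)]
top holder_head []
top lever_pad []
t 16.37 pos [0.5728 0.0914 0.2399] yaw 0.166 tilt [-0.      0.0007] shift cm [  4.47 -10.26   3.99] twist 0.002 F [ 0.1  0.  -0.6] g -0.0
```

View pics/s13.png

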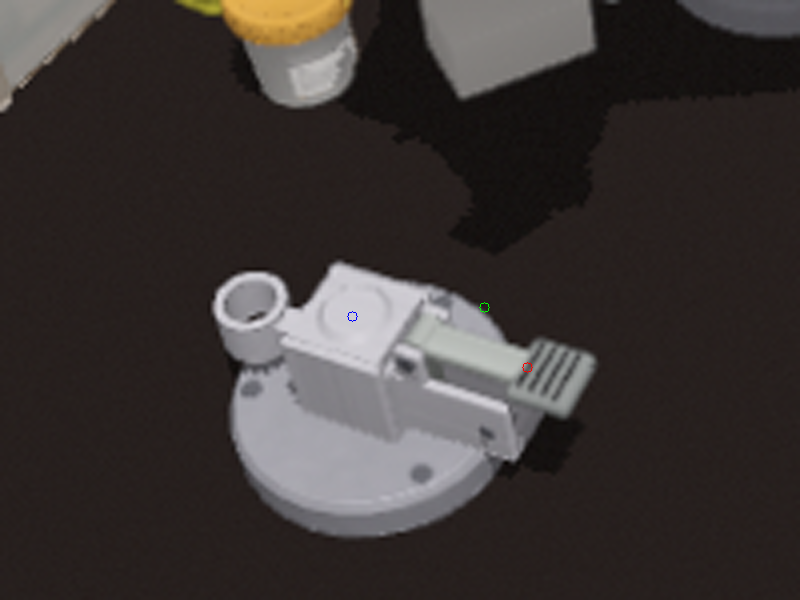

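The lever lies level and the pad network puts it at z≈0.069 (fully down is 0.070). The head is flat on the base and the arm is clear, so I'm handing in.

```bash
python3 -c "
from station import *
print(hand_in())"
```

```text
the job is handed in; nothing more can be done
None
```

I picked up the tube-holder head, lowered it over the ball until it sat flat on the stand's base, and released it. Then I pressed the latch lever down with the shut fingertips and lifted the arm clear. I handed in at about 16.4 s; no verdict was reported.

**Last checks:**
- **Head position:** the network put the head's origin at (0.622, 0.196, 0.019). The ball I measured at (0.621, 0.199), about 3 mm away sideways, which is within the camera's accuracy. That height matches the base top, and the picture shows the head flat.
- **Lever:** the force rose to about 19 N at the stop. The pad reads 0.069 m high against 0.070 m for fully down, and the lever looks level in the picture. I could not read the joint angle itself.
- **Arm:** the contact force is about zero, and the gripper is roughly 10 cm to the side and above.
- **Missed or off:** the top camera, partly blocked by the arm, found neither head nor lever in the last check. In the overlay, the expected pad point fell near the front edge of the pad rather than on its middle.

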